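# Load two mounted prints from the gravity magazine onto the vacuum copy board

## Robot

A 6-joint arm with a two-finger parallel gripper is mounted at the origin on the work surface. World frame = base frame: x ahead of the robot, y to its left, z up, the work surface at z = 0. Lengths are in m, angles in rad, forces in N, time in s.
With the tool pointing down it reaches from about 0.3 to 0.875 m from the base axis. Payload 6.4 kg.
Tool frame: the origin (TCP) lies on the centre line of the jaws, within the pads' length; the fingertips stand 22 mm ahead of it and the grasp point (between the pads) lies 3 mm ahead of it (manip.tcp_to_tips is the distance from the TCP to the fingertips, in m); z points along the fingers, y is the line along which they close (so a half turn about z gives the same grasp; the last joint's range is limited). The gripper opens to 88 mm and grips with 3 to 60 N. Pads are 18 mm wide; open, the fingers measure 123 mm over their backs; the gripper's body (75 mm by 187 mm) begins 45 mm behind the grasp point.
Start: joints at [0.964, 0.181, 1.607, -0, 1.354, -0.206], TCP at [0.224, 0.529, 0.261] pointing down, gripper open.
Joint ranges: [-2.99, 2.99], [-0.89, 2.07], [0.3, 2.58], [-1.14, 4.28], [0, 2.63], [-3.12, 3.12]. Speed limits (rad/s): [2.57, 2.57, 3.01, 3.14, 3.14, 3.14].

## Interface

Orientations are given as a rotation vector (axis times angle).
In Python, from station import sense, vision, job, models, manip gives the robot as it stands.
- The arm moves only by the shell command python3 -m crank 'ROWS'. ROWS is JSON, a list that holds one entry, the list of rows, each a list of 7 numbers: the turn, a rotation vector about the tool's x, y, z in rad, then the shift along the tool's x, y, z in units of 40 mm (1.0 is 40 mm), then the opening, from 0 (shut) to 1 (fully open). A call has 1 to 12 rows; each row shifts and turns the commanded pose from where the row before left it, along the tool's axes as they then stand; what a row does not reach is not made up. A row lasts 1/10 s, in which the tool goes at most 50 mm and 8.59 degrees, less where a joint would pass 70% of its speed; a pose out of reach is approached as far as the arm can. A call is refused whole if a number of a shift passes 1 or a number of a turn 0.15, either way. A call with a gripper value outside its range is refused whole. The fingers move at their own pace and stop on an object; the grip force is fixed at half the most. Time passes only in rows, so rows that do not move let the fingers close. It gives the time, the measured TCP pose, the force, the opening and the grip force at its end, in the units of the state.
- sense(): the state, without advancing time (a new reading comes with each control period).
- vision.get_image(name): name is "side" or "top" or "wrist"; returns a dict with "frame" (480x640x3 uint8, red, green, blue), "mtx" (3x3 intrinsics, pixels), "rvec" (rotation vector, rad) and "tvec" (3), from world to camera coordinates, as OpenCV has them. Camera axes: x right, y down, z forward; pixel columns grow to the right and rows downward; lengths in m; the calibration is good to about 2 mm. A picture is of the moment at which its call begins. There is no depth.
- job.hand_in(): hands the job in; it is judged then, once.
Trained networks look in a picture, given as the dict that the camera call returned (one of the last four; its "shot" number tells which), for a name from the list of things; names that differ only in an ending like _2 or _b are one class to them, and where a whole thing is asked for, a point or a joint stands for the part that bears it (a point fixed in the world has none). Each returns a list of dicts, best first, with "score" (0 to 1); they miss things now and then, are a little off and sometimes report something else, mostly with a low value. They report only what shows in the picture. A call takes as long as a camera call.
- models.search_frame(picture, target): "bbox" ([centre column, centre row, width, height] in pixels, round what is visible of it).
The state is a dict: "time_s": time; "qpos": joint angles; "qd": joint speeds; "tau": joint torques, N m; "tcp_pos": TCP position; "ee_rot": TCP orientation; "contact_force": force on the tool from outside, world axes, zero at the start; "moment": the same for the moment, N m; "finger_gap": finger opening in m; "grip_force": force on a finger pad.
Only numpy, scipy, OpenCV 4.12 (cv2) and the standard library are available. Lean on these libraries where they do the work, as an engineer would, in place of code of your own. Each camera call takes 0.05 s, during which the arm holds its last target. There are 200 camera calls.

## Task

Take the two lowest mounted prints out of the bottom of the magazine, one after the other, and lay each gently, picture up, in its outline on the vacuum board: the lowest one first, beside the valve, then the next in the other outline. Once both lie there, set the suction valve half open (lever at 45 degrees). Leave the magazine's slide pulled fully back with the other three prints dropped flat to its floor, and do not disturb the things standing about.

Things in the scene. Friction and masses are not known exactly. Their poses are not given: they have to be found in the camera images.
- magazine: open aluminium gravity magazine: four corner angles hold a stack of five prints on a floor 50 mm above the table; angles reach 110 mm up, 163 mm over all in x, 71 mm in y. Origin on the table under the stack's centre. -x = front, where prints come out; +x = rear, with the slide. Front angles end 14 mm above the floor: only the lowest print passes. The stack drops by its own weight.
- slide (a joint): magazine's push slide, m: 0 = fully back (home), 0.072 = fully forward (magazine -x). Its blade (28 mm wide, 9 mm high) on the floor pushes the lowest print out at the front by as much as it moves; half the print then still lies under the stack and is drawn out by its end with a few N. Forward, the blade holds the stack up. Stays where left; moving it takes 2 to 6 N.
- slide_grip (a point): point in the slide's upright handle, a black block 16 mm (magazine x) x 24 mm (magazine y) with its top 104 mm above the table; the point is on the block's axis, 90 mm above the table, and moves with the slide; at home it lies 178 mm behind (+x) the magazine's origin.
- tongue_tip (a point): front end of the magazine's tongue, on its top: the tongue is 34 mm wide, 10 mm thick, level with the floor (50 mm above the table), and carries on the floor from the front angles to this point, 125 mm in front (-x) of the magazine's origin; it is narrower than the prints, whose sides overhang it by 13 mm.
- panel_1: lowest of the five in the magazine: print mounted on a birch panel, 150 (its x) x 60 (its y) x 10 mm thick, about 70 g, paper picture on its upper (+z) face; origin at the centre of the underside
- panel_2: second from the bottom: print mounted on a birch panel, 150 (its x) x 60 (its y) x 10 mm thick, about 70 g, paper picture on its upper (+z) face; origin at the centre of the underside
- panel_3: third from the bottom, stays in the magazine: same kind of panel
- panel_4: fourth from the bottom, stays in the magazine: same kind of panel
- panel_5: top of the stack, stays in the magazine: same kind of panel
- vacuum_board: flat aluminium vacuum board with dark top, 190 (x) x 205 (y) x 30 mm high, origin under its centre on the table; z up. On top two fields of suction holes (110 x 28 mm), each within white corner marks that outline one panel, long side along x. A lever valve sits on the pipe that leaves its -y side.
- outline_valve (a point): centre of the outline beside the valve, on the top surface (30 mm above the table); axes as the vacuum board's. The outline for the first print.
- outline_far (a point): centre of the other outline, 105 mm from the first, away from the valve; axes as the vacuum board's. The outline for the second print.
- valve (a joint): suction valve lever, rad: 0 = shut (lever square to the pipe, pointing to the vacuum board's -x), pi/2 = fully open (lever along the pipe, to the board's -y); opens counter-clockwise from above. pi/4 (45 degrees) = half open, middle of three marks on the round plate under it. Starts shut or up to 0.2 rad open; stays where left; turning takes 0.2 N m (3 N at the sleeve).
- lever_grip (a point): point in the middle of the lever's black sleeve (62 long x 20 wide x 12 mm high, level), 68 mm from the spindle axis and 70 mm above the table; moves with the lever.
- spindle (a point): point on the valve's spindle axis at the height of the lever, 70 mm above the table; does not move with the lever; x axis as the vacuum board's.
- loupe: bystander: black magnifier, 60 mm wide, 54 mm high, upright; origin centre of underside
- blower: bystander: rubber air blower, 62 mm wide, 112 mm high, upright; origin centre of underside
- lens: bystander: black camera lens, 76 mm wide, 88 mm high, upright; origin centre of underside
- tape_roll: bystander: roll of paper tape, 90 mm wide, 24 mm high, lying flat; origin centre of underside
- slide_box: bystander: grey slide box, 62 x 157 x 59 mm high; origin centre of underside
- level: bystander: aluminium spirit level standing on edge, 150 (x) x 22 x 45 mm high; origin centre of underside

How it is judged:
By the outcome, as a careful person would: the job done as asked, in the order asked, and still so for the second after the job is handed in, with the robot touching nothing.
It also fails if it takes over 72 s, if anything falls off the work surface, if the arm or the gripper's body presses on something with over 40 N, if the wrist force passes 120 N, or if a joint passes its speed limit or range.

## Working session

There is one attempt and no reset: what is moved stays moved. The work goes in short steps, Python scripts to look and compute and a shell command to move; the robot and the scene stay as the last step left them, time stands still between calls to the robot, and variables do not carry over. Pictures are saved under pics/ and viewed, at most 11 in all, crops included, and the job is handed in when it is done.

```bash
mkdir -p pics; ls; cat > h.py <<'E'
import numpy as np, cv2
from station import sense, vision, job, models, manip
from scipy.spatial.transform import Rotation as R
def save(p,n): cv2.imwrite('pics/'+n,p['frame'][:,:,::-1])
def back(p,uv,z):
    u=cv2.undistortPoints(np.array([[uv]],float),p['mtx'],None)[0,0]
    Rm=R.from_rotvec(np.ravel(p['rvec'])).as_matrix();t=np.ravel(p['tvec'])
    d=Rm.T@np.array([u[0],u[1],1]);c=-Rm.T@t
    return c+d*(z-c[2])/d[2]
def proj(p,X): return cv2.projectPoints(np.atleast_2d(np.array(X,float)),np.ravel(p['rvec']),np.ravel(p['tvec']),p['mtx'],None)[0][:,0]
def totool(target,yaw=None):
    s=sense();Rm=R.from_rotvec(s['ee_rot']).as_matrix()
    return Rm.T@(np.array(target)-s['tcp_pos'])/0.04
E
python3 - <<'E'
from h import *
for n in ['top','side','wrist']:
    p=vision.get_image(n);save(p,n+'0.png')
    Rm=R.from_rotvec(np.ravel(p['rvec'])).as_matrix();print(n,(-Rm.T@np.ravel(p['tvec'])).round(3))
    for t in ['magazine','slide','panel_1','vacuum_board','valve','loupe','blower','lens','tape_roll','slide_box','level','slide_grip','lever_grip','spindle','tongue_tip','outline_valve']:
        try: r=models.search_frame(p,t)
        except Exception as e: print(t,e);continue
        print(t,[(np.round(a['bbox']).astype(int).tolist(),round(a['score'],2)) for a in r[:2]])
s=sense();print(s);print(R.from_rotvec(s['ee_rot']).as_matrix().round(3),manip.tcp_to_tips)
E
```

```text
pics
top [0.356 0.063 1.331]
magazine [([222, 290, 158, 59], 0.89), ([115, 276, 24, 74], 0.58)]
slide [([174, 282, 60, 18], 0.83), ([227, 189, 33, 33], 0.57)]
panel_1 [([240, 290, 75, 38], 0.75), ([484, 264, 22, 52], 0.39)]
vacuum_board [([495, 249, 289, 178], 0.77)]
valve [([484, 266, 20, 52], 0.96)]
loupe [([309, 193, 24, 31], 0.76)]
blower [([227, 188, 30, 33], 0.69)]
lens [([268, 179, 34, 41], 0.88)]
tape_roll [([318, 295, 42, 37], 0.97), ([495, 245, 289, 175], 0.34)]
slide_box [([379, 185, 78, 34], 0.8)]
level [([117, 276, 22, 74], 0.87)]
slide_grip [([175, 283, 57, 22], 0.9)]
lever_grip [([484, 267, 22, 51], 0.82)]
spindle [([495, 247, 288, 174], 0.8)]
tongue_tip [([222, 289, 158, 61], 0.79), ([174, 282, 57, 14], 0.38)]
outline_valve [([495, 248, 290, 180], 0.72)]
side [ 0.096 -0.793  0.702]
magazine [([247, 235, 69, 93], 0.9)]
slide [([229, 200, 13, 19], 0.49), ([400, 378, 51, 41], 0.2)]
panel_1 [([248, 227, 41, 39], 0.78), ([254, 247, 18, 6], 0.55)]
vacuum_board [([450, 387, 380, 186], 0.96), ([324, 211, 25, 50], 0.71)]
valve [([400, 378, 54, 44], 0.64)]
loupe [([367, 258, 28
[... 932 characters left out ...]
01,  1.80783375e-01,  1.60700068e+00, -1.41850686e-05,
        1.35376246e+00, -2.06296777e-01]), 'qd': array([ 0.00212417,  0.00151001, -0.00080022, -0.00038469, -0.0019228 ,
       -0.00114472]), 'tau': array([ 1.81220556e-03, -4.33849847e+01, -3.42154849e+01,  7.04217050e-02,
        3.12897563e-02, -4.55294042e-06]), 'tcp_pos': array([0.2243388 , 0.52945762, 0.26072349]), 'ee_rot': array([6.25356926e-01, 3.07869104e+00, 5.79587536e-05]), 'contact_force': array([-0.59160032, -0.13470767,  0.4681125 ]), 'moment': array([-0.00454912, -0.01078462,  0.01357931]), 'grip_force': 0.0, 'finger_gap': 0.0878865083987464}
[[-0.921  0.39   0.   ]
 [ 0.39   0.921  0.   ]
 [-0.     0.    -1.   ]] 0.022
```

View pics/top0.png

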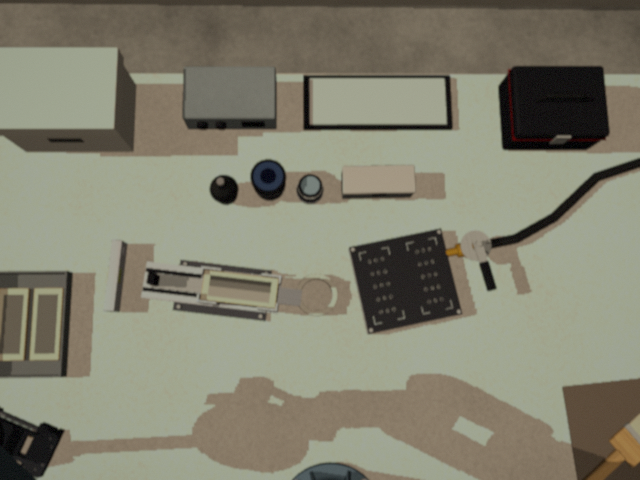

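View pics/side0.png

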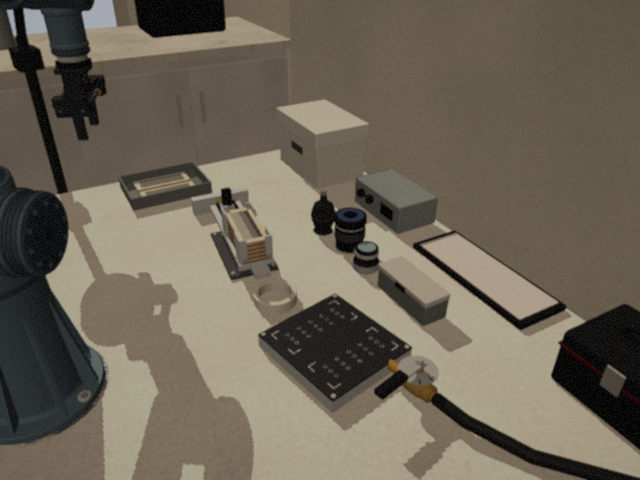

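```bash
python3 - <<'E'
import cv2,numpy as np
a=cv2.imread('pics/top0.png')
f=lambda c:cv2.resize(c,None,fx=3,fy=3,interpolation=cv2.INTER_CUBIC)
cv2.imwrite('pics/crop.png',np.vstack([f(a[245:330,100:360]),f(a[225:340,300:560])]))
E
```

```text
(no output)
```

View pics/crop.png

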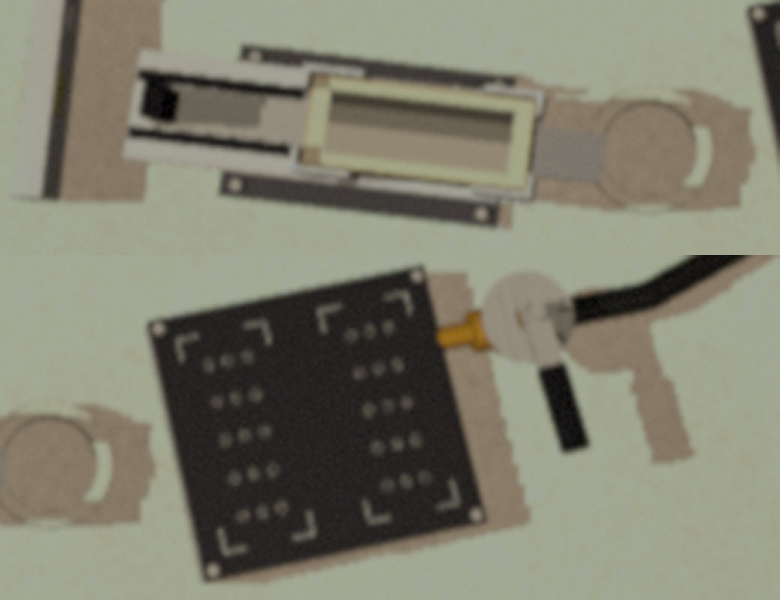

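```bash
python3 - <<'E'
from h import *
p=vision.get_image('top')
M=lambda c,z:back(p,(100+c[0]/3-.33,245+c[1]/3-.33),z)[:2]
B=lambda c,z:back(p,(300+c[0]/3-.33,225+(c[1]-255)/3-.33),z)[:2]
pc=np.array([M(c,.1) for c in [(308,72),(537,92),(530,187),(302,165)]])
print('panel',pc.round(3).tolist(),pc.mean(0).round(4),[np.linalg.norm(pc[i]-pc[(i+1)%4]).round(3) for i in range(4)])
d=(pc[0]-pc[1])+(pc[3]-pc[2]);d/=np.linalg.norm(d);print('panel dir deg',np.degrees(np.arctan2(d[1],d[0])))
h=M((160,99),.104);t=M((605,158),.05);print('handle',h,'tongue',t,np.linalg.norm(h-t),'exp .303');e=h-t;print(np.degrees(np.arctan2(e[1],e[0])))
e/=np.linalg.norm(e);print('origin from both',t+.125*e,h-.178*e)
def rect(cs):
    q=np.array([B(c,.03) for c in cs]);dx=(q[0]-q[3])+(q[1]-q[2]);print(q.mean(0).round(4),[np.linalg.norm(q[i]-q[(i+1)%4]).round(3) for i in range(4)],'x dir',np.degrees(np.arctan2(dx[1],dx[0])).round(2))
rect([(148,322),(423,267),(485,520),(205,580)]);rect([(176,340),(268,320),(315,535),(222,556)]);rect([(318,310),(409,292),(460,505),(367,525)])
s=B((563,408),.076);c=B((538,322),.07);print('sleeve',s,'spindle',c,np.linalg.norm(s-c))
r=models.search_frame(p,'tape_roll');print(back(p,r[0]['bbox'][:2],.02))
E
```

```text
panel [[0.502, 0.255], [0.487, 0.101], [0.424, 0.106], [0.44, 0.257]] [0.463  0.1797] [np.float64(0.154), np.float64(0.064), np.float64(0.152), np.float64(0.062)]
panel dir deg 84.31778949936766
handle [0.48378943 0.35167484] tongue [0.44610194 0.05543154] 0.2986309420659954 exp .303
82.7498893685639
origin from both [0.46187705 0.17943213] [0.46132568 0.17509801]
[ 0.483  -0.1662] [np.float64(0.204), np.float64(0.186), np.float64(0.204), np.float64(0.187)] x dir 11.19
[ 0.4719 -0.1155] [np.float64(0.068), np.float64(0.156), np.float64(0.068), np.float64(0.156)] x dir 10.61
[ 0.4924 -0.2188] [np.float64(0.068), np.float64(0.156), np.float64(0.068), np.float64(0.157)] x dir 10.85
sleeve [ 0.48601158 -0.33003543] spindle [ 0.54709199 -0.31783223] 0.06228751580424627
[0.45741333 0.02062207 0.02      ]
```

```bash
cat >> h.py <<'E'
def go(x,y,z,yaw):
    s=sense();Rm=R.from_rotvec(s['ee_rot']).as_matrix()
    T=np.column_stack([[np.cos(yaw),np.sin(yaw),0],[np.sin(yaw),-np.cos(yaw),0],[0,0,-1]])
    rv=R.from_matrix(Rm.T@T).as_rotvec();d=np.array([x,y,z])-s['tcp_pos']
    print('t',round(s['time_s'],2),'tcp',s['tcp_pos'].round(4),'turn',rv.round(4),'then shift',(T.T@d/.04).round(3),'| shift now',(Rm.T@d/.04).round(3),'F',s['contact_force'].round(1),'gap',round(s['finger_gap'],4))
MO=np.array([.462,.1785]);MA=np.radians(83.5)
def mag(x,y=0): return MO+x*np.array([np.cos(MA),np.sin(MA)])+y*np.array([-np.sin(MA),np.cos(MA)])
E
python3 -m crank '[[[0,0,0.142,0,0,0,0.6],[0,0,0.142,0,0,0,0.6],[0,0,0.142,0,0,0,0.6],[0,0,0.142,0,0,0,0.6],[0,0,0.142,0,0,0,0.6],[0,0,0.142,0,0,0,0.6],[0,0,0.142,0,0,0,0.6],[0,0,0.142,0,0,0,0.6],[0,0,0.147,0,0,0,0.6]]]'
python3 -m crank '[[[0,0,0,-0.36,0.69,0.15,0.6],[0,0,0,-0.36,0.69,0.15,0.6],[0,0,0,-0.36,0.69,0.15,0.6],[0,0,0,-0.36,0.69,0.15,0.6],[0,0,0,-0.36,0.69,0.15,0.6],[0,0,0,-0.36,0.69,0.15,0.6],[0,0,0,-0.36,0.69,0.15,0.6],[0,0,0,-0.36,0.69,0.15,0.6],[0,0,0,-0.36,0.69,0.15,0.6],[0,0,0,-0.36,0.69,0.15,0.6],[0,0,0,0,0,0,0.6]]]'
python3 - <<'E'
from h import *
go(*mag(.178),.093,MA)
p=vision.get_image('wrist');save(p,'w1.png')
print(proj(p,[[*mag(.178),.104],[*mag(0),.1],[*mag(.075,.03),.1],[*mag(.075,-.03),.1]]).round())
E
```

```text
time_s: 3.55
tcp_pos: [0.2243, 0.5294, 0.2607]
ee_rot: [2.349, 2.086, -0.0]
contact_force: [0.3, 0.2, -0.3]
finger_gap: 0.0528
grip_force: 0.0
time_s: 4.65
tcp_pos: [0.4848, 0.3528, 0.1998]
ee_rot: [2.347, 2.087, -0.001]
contact_force: [0.0, -0.3, -0.4]
finger_gap: 0.0529
grip_force: 0.0
t 4.65 tcp [0.4848 0.3528 0.1998] turn [ 0.0001  0.0011 -0.0034] then shift [ 0.056 -0.074  2.67 ] | shift now [ 0.059 -0.075  2.67 ] F [ 0.  -0.3 -0.4] gap 0.0529
[[306. 244.]
 [309. 498.]
 [259. 402.]
 [357. 401.]]
```

View pics/w1.png

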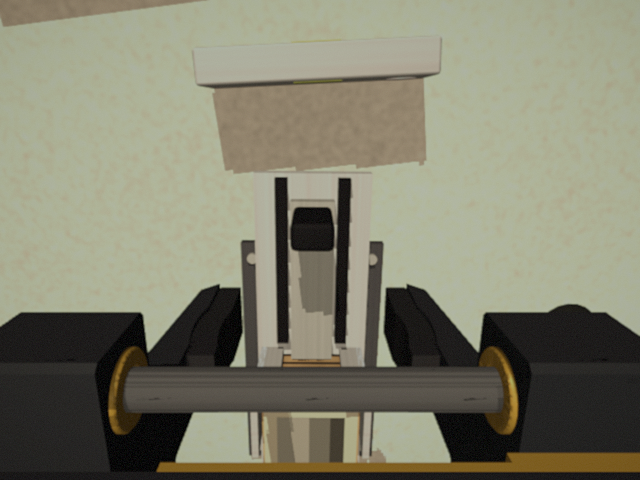

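```bash
python3 - <<'E'
from h import *
p=vision.get_image('wrist');f=p['frame'].astype(int).sum(2)
print(f[196:260:2,312].tolist());print(f[238,284:342:2].tolist())
s=sense();print(proj(p,[s['tcp_pos'],[*s['tcp_pos'][:2],.104]]))
for v in (222,250): print(back(p,(313,v),.104))
c=mag(.178);print(proj(p,[[*mag(.170),.104],[*mag(.186),.104],[*mag(.186),.06]]))
E
```

```text
[500, 502, 453, 363, 443, 452, 308, 0, 43, 44, 41, 39, 41, 51, 61, 76, 99, 73, 81, 58, 78, 75, 61, 82, 68, 60, 85, 33, 146, 318, 322, 321]
[66, 71, 75, 192, 378, 133, 55, 75, 71, 68, 76, 67, 76, 71, 75, 63, 65, 57, 59, 72, 63, 57, 52, 69, 78, 57, 46, 422, 138]
[[308.52327059 338.74577023]
 [310.28452621 246.36562006]]
[0.48549766 0.36816457 0.104     ]
[0.48368605 0.35261328 0.104     ]
[[309.64998168 259.5057885 ]
 [309.50866251 231.25710217]
 [310.04259759 211.88973145]]
```

```bash

python3 -m crank '[[[0,0,0,0.16,0.02,0.5,0.6],[0,0,0,0,0,0.6,0.6],[0,0,0,0,0,0.6,0.6],[0,0,0,0,0,0.6,0.6],[0,0,0,0,0,0.37,0.6],[0,0,0,0,0,0,0],[0,0,0,0,0,0,0],[0,0,0,0,0,0,0],[0,0,0,0,0,0,0]]]'
python3 -m crank '[[[0,0,0,-0.2,0,0,0],[0,0,0,-0.25,0,0,0],[0,0,0,-0.25,0,0,0],[0,0,0,-0.25,0,0,0]]]'
```

```text
time_s: 5.65
tcp_pos: [0.4857, 0.362, 0.0956]
ee_rot: [2.342, 2.091, 0.007]
contact_force: [0.8, 0.8, -6.3]
finger_gap: 0.024
grip_force: 30.1
time_s: 6.05
tcp_pos: [0.481, 0.3248, 0.0956]
ee_rot: [2.344, 2.092, 0.008]
contact_force: [3.1, 5.5, -1.3]
finger_gap: 0.0237
grip_force: 30.0
```

```bash

python3 -m crank '[[[0,0,0,-0.25,0,0,0],[0,0,0,-0.25,0,0,0],[0,0,0,-0.22,0,0,0],[0,0,0,-0.1,0,0,0]]]'
python3 -m crank '[[[0,0,0,-0.06,0,0,0],[0,0,0,0,0,0,0]]]'
```

```text
time_s: 6.45
tcp_pos: [0.4769, 0.2921, 0.0955]
ee_rot: [-2.344, -2.091, -0.007]
contact_force: [0.5, 6.1, 0.6]
finger_gap: 0.0238
grip_force: 30.0
time_s: 6.65
tcp_pos: [0.4767, 0.2904, 0.0956]
ee_rot: [-2.344, -2.091, -0.008]
contact_force: [1.7, 6.6, -0.8]
finger_gap: 0.0236
grip_force: 30.0
```

```bash

python3 -m crank '[[[0,0,0,0,0,0,1],[0,0,0,0,0,0,1],[0,0,0,0,0,-0.6,1],[0,0,0,0,0,-0.9,1],[0,0,0,-0.83,0,-0.2,1],[0,0,0,-1,0,0,1],[0,0,0,-1,0,0,1],[0,0,0,-1,0,0,1],[0,0,0,-1,0,0,1],[0,0,0,-1,0,0,1],[0,0,0,0,0,0,1]]]'
python3 - <<'E'
from h import *
p=vision.get_image('wrist');save(p,'w2.png')
s=sense();print(s['tcp_pos'],R.from_rotvec(s['ee_rot']).as_matrix().round(3).tolist(), s['finger_gap'])
print(proj(p,[[*s['tcp_pos'][:2],.06],[*mag(-.147,.03),.06],[*mag(-.147,-.03),.06],[*mag(-.0815,.03),.06],[*mag(-.0815,-.03),.06]]).round())
E
```

```text
time_s: 7.75
tcp_pos: [0.4491, 0.0533, 0.1623]
ee_rot: [2.348, 2.086, -0.001]
contact_force: [0.0, 0.2, 0.4]
finger_gap: 0.0879
grip_force: 0.0
[0.44933055 0.05504461 0.16227225] [[0.117, 0.993, 0.0], [0.993, -0.117, -0.0], [-0.0, 0.001, -1.0]] 0.08807004635419023
[[312. 241.]
 [257. 280.]
 [363. 279.]
 [252. 164.]
 [366. 163.]]
```

View pics/w2.png

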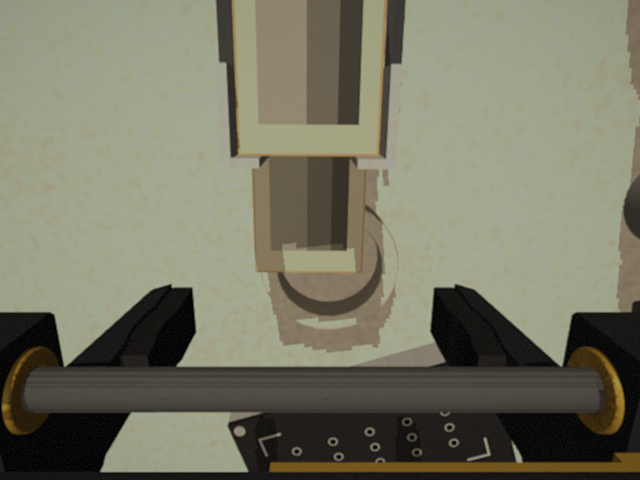

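```bash
sed -i 's/MO=np.array(.*;MA=.*/MO=np.array([.4625,.1843]);MA=np.radians(83.3)/' h.py
python3 -m crank '[[[0,0,0,0,-0.05,0.6,1],[0,0,0,0,0,0.7,1],[0,0,0,0,0,0.6,1],[0,0,0,0,0,0.27,1],[0,0,0,0,0,0,1]]]'
```

```text
time_s: 8.3
tcp_pos: [0.4462, 0.0582, 0.0739]
ee_rot: [-2.34, -2.092, 0.003]
contact_force: [-0.4, -0.2, -0.5]
finger_gap: 0.088
grip_force: 0.0
```

```bash

python3 -m crank '[[[0,0,0,0,0,0,0],[0,0,0,0,0,0,0],[0,0,0,0,0,0,0],[0,0,0,0,0,0,0]]]'
python3 -m crank '[[[0,0,0,-0.25,0,0,0],[0,0,0,-0.4,0,0,0],[0,0,0,-0.4,0,0,0],[0,0,0,-0.4,0,0,0],[0,0,0,-0.4,0,0,0]]]'
python3 -c "
from h import *
print(sense()['tcp_pos'],mag(-.205))"
```

```text
time_s: 8.7
tcp_pos: [0.4479, 0.0572, 0.076]
ee_rot: [2.342, 2.092, 0.002]
contact_force: [-0.2, 0.4, 3.9]
finger_gap: 0.0594
grip_force: 30.0
time_s: 9.2
tcp_pos: [0.4391, -0.0169, 0.0756]
ee_rot: [2.343, 2.092, 0.001]
contact_force: [-0.0, 1.7, 0.6]
finger_gap: 0.0596
grip_force: 30.0
[ 0.4391329  -0.01688156  0.07556298] [ 0.4385825  -0.01929998]
```

```bash

python3 -m crank '[[[0,0,0,-0.5,0,0,0],[0,0,0,-0.5,0,0,0],[0,0,0,-0.4,0,-0.3,0],[0,0,0,-0.3,0,-0.6,0],[0,0,0,-0.2,0,-0.6,0],[0,0,0.14,0,0,0,0],[0,0,0.14,0,0,0,0],[0,0,0.14,0,0,0,0],[0,0,0.14,0,0,0,0],[0,0,0.14,0,0,0,0],[0,0,0.14,0,0,0,0]]]'
python3 -m crank '[[[0,0,0.14,0,0,0,0],[0,0,0.14,0,0,0,0],[0,0,0.14,0,0,0,0],[0,0,0,0,0,0,0]]]'
python3 -c "
from h import *
go(.4374,-.2295,.085,np.radians(11))"
```

```text
time_s: 10.3
tcp_pos: [0.4302, -0.0921, 0.1353]
ee_rot: [2.996, 0.946, 0.0]
contact_force: [-0.2, 0.2, -0.1]
finger_gap: 0.0593
grip_force: 30.0
time_s: 10.7
tcp_pos: [0.4302, -0.092, 0.1352]
ee_rot: [3.126, 0.308, 0.0]
contact_force: [0.3, -0.7, -0.6]
finger_gap: 0.0593
grip_force: 30.0
t 10.7 tcp [ 0.4302 -0.092   0.1352] turn [ 0.0002 -0.0001  0.0044] then shift [-0.48   3.408  1.256] | shift now [-0.495  3.405  1.257] F [ 0.3 -0.7 -0.6] gap 0.0593
```

```bash

python3 -m crank '[[[0,0,0,-0.08,0.55,0.1,0],[0,0,0,-0.08,0.6,0.2,0],[0,0,0,-0.08,0.6,0.2,0],[0,0,0,-0.08,0.6,0.2,0],[0,0,0,-0.08,0.6,0.25,0],[0,0,0,-0.09,0.45,0.3,0],[0,0,0,0,0,0,0]]]'
python3 - <<'E'
from h import *
p=vision.get_image('wrist');save(p,'w3.png')
s=sense();go(.4374,-.2295,.0556,np.radians(11))
E
```

```text
time_s: 11.4
tcp_pos: [0.4371, -0.2306, 0.084]
ee_rot: [-3.125, -0.312, 0.002]
contact_force: [0.2, 0.2, -0.8]
finger_gap: 0.0594
grip_force: 30.0
t 11.45 tcp [ 0.4372 -0.2294  0.0845] turn [-0.0014  0.0011  0.0069] then shift [0.005 0.003 0.723] | shift now [0.005 0.004 0.723] F [-0.4  0.3 -0.6] gap 0.0592
```

View pics/w3.png

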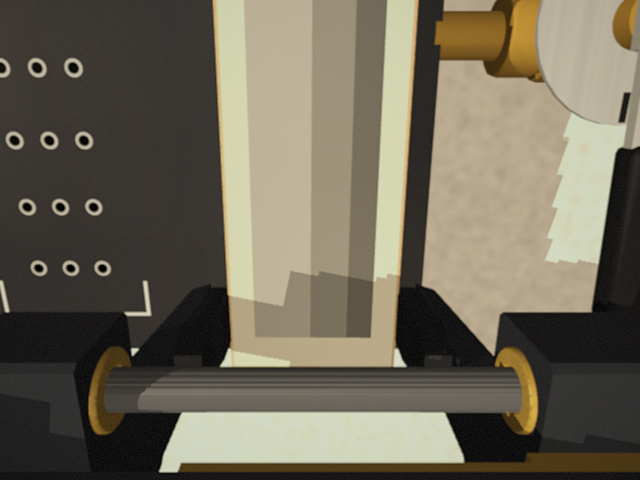

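```bash
cat > b.py <<'E'
from h import *
def board(p,c,holes,bias=(0,0)):
    q=np.array([back(p,np.array(a)-bias,.03)[:2] for a in c]);h=np.array([back(p,np.array(a)-bias,.03)[:2] for a in holes])
    d=h[-1]-h[0];yaw=np.arctan2(d[1],d[0]);e=q[1]-q[0]
    print('yaw holes',np.degrees(yaw),'yaw marks',np.degrees(np.arctan2(e[1],e[0]))+90,'w',np.linalg.norm(e),'hole pitch',np.linalg.norm(d)/(len(h)-1))
    ex=np.array([np.cos(yaw),np.sin(yaw)]);ey=np.array([-ex[1],ex[0]])
    far=q.mean(0)+.078*ex;print('far',far,'valve',far-.105*ey)
E
python3 - <<'E'
from b import *
p=vision.get_image('wrist');s=sense()
T=s['tcp_pos'];print(proj(p,[T-[0,0,.003],T-[0,0,.022]]))
board(p,[(4,315),(150,315)],[(71,268),(60.5,207),(49,140),(37,67)])
# panel front edge and sides
for z,uv in((.069,(231,366)),(.069,(395,366)),(.069,(216,5)),(.069,(415,5))): print(back(p,uv,z))
f=p['frame'];print(f[200,395:450:3].sum(1).tolist(),f[315,136:160:2].sum(1).tolist(),f[290:330:2,110].sum(1).tolist(),f[315,0:14:2].sum(1).tolist())
E
```

```text
[[312.69794438 335.07409292]
 [312.70794739 309.24829828]]
yaw holes 11.424845129100733 yaw marks 11.384142163108038 w 0.06706439404719661 hole pitch 0.02787258110613815
far [ 0.47368563 -0.11096507] valve [ 0.49448428 -0.21388453]
[ 0.41153101 -0.2028627   0.069     ]
[ 0.42361734 -0.2628842   0.069     ]
[ 0.53114446 -0.18090128  0.069     ]
[ 0.54268799 -0.23825906  0.069     ]
[613, 610, 586, 432, 111, 123, 130, 132, 122, 130, 135, 126, 357, 490, 503, 503, 497, 494, 491] [496, 497, 502, 495, 498, 504, 500, 495, 507, 337, 135, 160] [150, 166, 156, 147, 154, 152, 147, 151, 148, 154, 164, 88, 87, 78, 72, 70, 77, 67, 52, 65] [72, 62, 68, 63, 63, 68, 68]
```

```bash

python3 -m crank '[[[0,0,0,0.08,-0.1,0.2,0],[0,0,0,0,0,0.3,0],[0,0,0,0,0,0.15,0],[0,0,0,0,0,0,0]]]'
python3 - <<'E'
from h import *
p=vision.get_image('top');go(.4396,-.2250,.0556,np.radians(11.4))
a=p['frame'][220:340,340:500,::-1]; cv2.imwrite('pics/t4.png',cv2.resize(a,None,fx=5,fy=5,interpolation=cv2.INTER_CUBIC))
E
```

```text
time_s: 11.9
tcp_pos: [0.4395, -0.2232, 0.0578]
ee_rot: [-3.124, -0.312, 0.003]
contact_force: [-0.8, -0.1, -1.2]
finger_gap: 0.0594
grip_force: 30.0
t 11.95 tcp [ 0.4399 -0.2236  0.0584] turn [-0.0013  0.001  -0.0003] then shift [-0.013  0.032  0.07 ] | shift now [-0.013  0.033  0.07 ] F [-0.5  0.3 -0.2] gap 0.0594
```

View pics/t4.png

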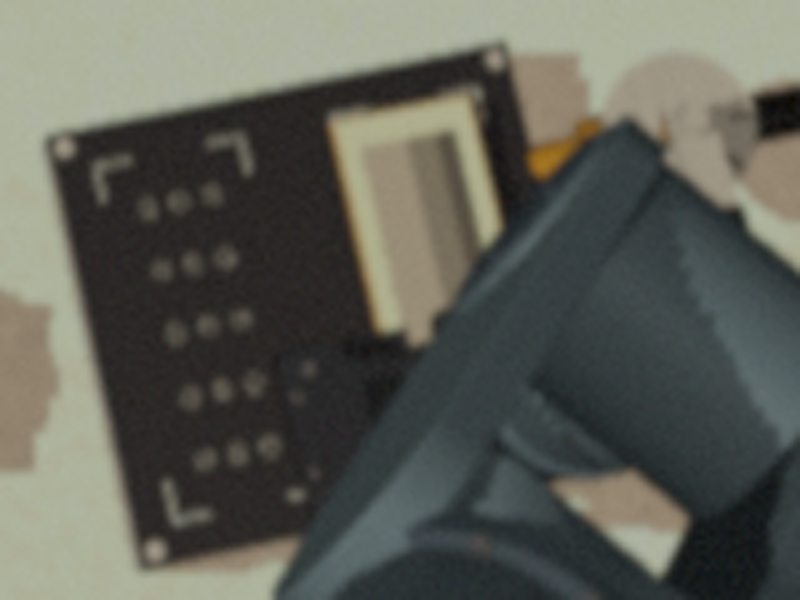

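```bash
python3 - <<'E'
from h import *
p=vision.get_image('top')
C=lambda c,z:back(p,(340+c[0]/5-.4,220+c[1]/5-.4),z)[:2]
B=lambda c,z:back(p,(300+c[0]/3-.33,225+(c[1]-255)/3-.33),z)[:2]
a=np.radians(11.2);E=np.array([[np.cos(a),np.sin(a)],[-np.sin(a),np.cos(a)]])
o=np.mean([B(c,.03) for c in [(318,310),(409,292),(460,505),(367,525)]],0)
for c in [(329,120),(471,95),(505,235),(376,333)]: print('panel',(E@(C(c,.043)-o)).round(4))
for c in [(318,310),(409,292)]: print('mark',(E@(B(c,.03)-o)).round(4))
for c in [(485,86)]: print('mark now',(E@(C(c,.03)-o)).round(4))
for c in [(52,135),(504,43),(140,570)]: print('board now',(E@(C(c,.03)-o)).round(4))
for c in [(148,322),(423,267),(205,580)]: print('board then',(E@(B(c,.03)-o)).round(4))
E
```

```text
panel [0.0757 0.0369]
panel [ 0.074  -0.0255]
panel [ 0.0124 -0.0254]
panel [-0.0171  0.0383]
mark [0.0784 0.0334]
mark [ 0.078  -0.0343]
mark now [ 0.0782 -0.0357]
board now [0.0948 0.1531]
board now [ 0.095  -0.0483]
board now [-0.0935  0.1564]
board then [0.0944 0.1554]
board then [ 0.0938 -0.0487]
board then [-0.0924  0.1552]
```

```bash
cat > prof.py <<'E'
from h import *
A=np.radians(11.2);EX=np.array([np.cos(A),np.sin(A)]);EY=np.array([-EX[1],EX[0]])
def prof(p,o,z,bx,ys,avg=.02):
    g=cv2.GaussianBlur(p['frame'].astype(np.float32).mean(2),(0,0),.5);out=[]
    for y in ys:
        P=np.array([[*(o+b*EX+y*EY),z] for b in np.linspace(bx-avg,bx+avg,9)])
        uv=proj(p,P).astype(np.float32);out.append(int(cv2.remap(g,uv[None,:,0],uv[None,:,1],1).mean()))
    return out
OV=np.array([.4924,-.2188]);OF=np.array([.4719,-.1155])
E
python3 -m crank '[[[0,0,0,0,0.14,0,0],[0,0,0,0,0,0,0]]]'
python3 - <<'E'
from prof import *
p=vision.get_image('top');ys=np.arange(-.044,.045,.004)
print(dict(zip((ys*1000).round().astype(int).tolist(),prof(p,OV,.043,.03,ys))))
g=[int(cv2.getRectSubPix(p['frame'].astype(np.float32).mean(2),(1,1),tuple(map(float,proj(p,[[*(OV+x*EX+.0*EY),.043]])[0])))[0,0]) for x in np.arange(.06,.09,.002)];print(g)
go(*(OV-.056*EX),.0556,A)
E
```

```text
time_s: 12.2
tcp_pos: [0.442, -0.231, 0.0597]
ee_rot: [3.125, 0.31, 0.002]
contact_force: [-0.7, 0.5, -0.3]
finger_gap: 0.0593
grip_force: 30.0
{-44: 56, -40: 34, -36: 50, -32: 119, -28: 152, -24: 128, -20: 84, -16: 88, -12: 105, -8: 108, -4: 114, 0: 132, 4: 137, 8: 137, 12: 137, 16: 142, 20: 159, 24: 159, 28: 115, 32: 49, 36: 38, 40: 38, 44: 39}
[137, 145, 155, 161, 163, 163, 160, 148, 120, 76, 47, 37, 37, 36, 36]
t 12.25 tcp [ 0.4418 -0.2306  0.0596] turn [ 0.001  -0.0007  0.0019] then shift [-0.101 -0.044  0.099] | shift now [-0.101 -0.045  0.099] F [-0.3  0.1 -0.5] gap 0.0596
```

```bash

python3 -m crank '[[[0,0,0,-0.03,-0.04,0.04,0],[0,0,0,0,0,0.03,0],[0,0,0,0,0,0.03,0],[0,0,0,0,0,0,0]]]'
```

```text
time_s: 12.65
tcp_pos: [0.4397, -0.2284, 0.0559]
ee_rot: [-3.126, -0.311, 0.001]
contact_force: [-5.2, 3.3, 11.7]
finger_gap: 0.0594
grip_force: 30.0
```

```bash

python3 -m crank '[[[0,0,0,0,0,-0.02,0],[0,0,0,0,0,0,0.9],[0,0,0,0,0,0,0.9],[0,0,0,0,0,0,0.9],[0,0,0,0,0,-0.3,0.9],[0,0,0,0,0,-0.7,0.9],[0,0,0,0,0,-1,0.6],[0,0,0,0,0,-0.8,0.6]]]'
python3 - <<'E'
from prof import *
go(*mag(.106),.16,MA)
E
```

```text
time_s: 13.45
tcp_pos: [0.4401, -0.2287, 0.1704]
ee_rot: [3.125, 0.31, 0.001]
contact_force: [0.2, 0.3, -1.3]
finger_gap: 0.0661
grip_force: 0.0
t 13.45 tcp [ 0.4401 -0.2287  0.1704] turn [ 1.200e-03 -1.000e-04 -1.256e+00] then shift [12.97  -0.648  0.261] | shift now [  3.399 -12.533   0.252] F [ 0.2  0.3 -1.3] gap 0.0661
```

```bash

python3 -m crank '[[[0,0,-0.14,0,0,0,0.6],[0,0,-0.14,0,0,0,0.6],[0,0,-0.14,0,0,0,0.6],[0,0,-0.14,0,0,0,0.6],[0,0,-0.14,0,0,0,0.6],[0,0,-0.14,0,0,0,0.6],[0,0,-0.14,0,0,0,0.6],[0,0,-0.14,0,0,0,0.6],[0,0,-0.136,0,0,0,0.6]]]'
python3 -m crank '[[[0,0,0,0.9,-0.05,0,0.6],[0,0,0,1,-0.05,0,0.6],[0,0,0,1,-0.05,0,0.6],[0,0,0,1,-0.05,0,0.6],[0,0,0,1,-0.05,0,0.6],[0,0,0,1,-0.05,0,0.6],[0,0,0,1,-0.05,0,0.6],[0,0,0,1,-0.05,0,0.6],[0,0,0,1,-0.05,0,0.6],[0,0,0,1,-0.05,0,0.6],[0,0,0,1,-0.05,0,0.6],[0,0,0,1,-0.05,0,0.6]]]'
python3 - <<'E'
from prof import *
go(.4767,.2904,.095,MA)
p=vision.get_image('top');ys=np.arange(-.044,.045,.004)
print(dict(zip((ys*1000).round().astype(int).tolist(),prof(p,OV,.04,0,ys,.06))))
for y in (-.024,.024):print([int(cv2.getRectSubPix(p['frame'].astype(np.float32).mean(2),(1,1),tuple(map(float,proj(p,[[*(OV+x*EX+y*EY),.04]])[0])))[0,0]) for x in [*np.arange(-.086,-.066,.002),0,*np.arange(.066,.087,.002)]])
E
```

```text
time_s: 14.35
tcp_pos: [0.4399, -0.2286, 0.1688]
ee_rot: [2.341, 2.094, 0.0]
contact_force: [-0.1, 0.1, 0.1]
finger_gap: 0.0527
grip_force: 0.0
time_s: 15.55
tcp_pos: [0.4716, 0.2488, 0.1689]
ee_rot: [2.347, 2.088, 0.001]
contact_force: [1.4, -0.0, -0.0]
finger_gap: 0.0529
grip_force: 0.0
t 15.55 tcp [0.4716 0.2488 0.1689] turn [ 0.0009 -0.0003  0.0001] then shift [1.049 0.006 1.848] | shift now [1.048 0.004 1.848] F [ 1.4 -0.  -0. ] gap 0.0529
{-44: 52, -40: 29, -36: 27, -32: 61, -28: 126, -24: 139, -20: 103, -16: 73, -12: 83, -8: 94, -4: 95, 0: 103, 4: 116, 8: 118, 12: 117, 16: 117, 20: 126, 24: 140, 28: 130, 32: 76, 36: 38, 40: 33, 44: 32}
[28, 28, 29, 33, 55, 87, 111, 124, 127, 126, 123, 165, 165, 162, 153, 131, 108, 87, 64, 44, 38, 39]
[41, 38, 38, 48, 82, 120, 149, 162, 166, 166, 124, 164, 165, 163, 153, 134, 112, 90, 67, 47, 39, 38]
```

```bash

python3 -m crank '[[[0,0,0,0.9,0,0,0.6],[0,0,0,0.15,0,0.5,0.6],[0,0,0,0,0,0.7,0.6],[0,0,0,0,0,0.65,0.6],[0,0,0,0,0,0,0],[0,0,0,0,0,0,0],[0,0,0,0,0,0,0],[0,0,0,0,0,0,0]]]'
python3 -m crank '[[[0,0,0,0.2,0,0,0],[0,0,0,0.25,0,0,0],[0,0,0,0.25,0,0,0],[0,0,0,0.25,0,0,0],[0,0,0,0.25,0,0,0],[0,0,0,0.25,0,0,0],[0,0,0,0.25,0,0,0],[0,0,0,0.12,0,0,0],[0,0,0,0,0,0,0]]]'
```

```text
time_s: 16.4
tcp_pos: [0.4765, 0.2892, 0.0957]
ee_rot: [-2.347, -2.087, -0.001]
contact_force: [1.4, -0.2, 11.7]
finger_gap: 0.0238
grip_force: 30.0
time_s: 17.3
tcp_pos: [0.4856, 0.3606, 0.0957]
ee_rot: [2.346, 2.087, -0.001]
contact_force: [-3.7, -5.6, 10.5]
finger_gap: 0.0237
grip_force: 30.0
```

```bash

python3 -m crank '[[[0,0,0,0.04,0,0,0],[0,0,0,0,0,0,0],[0,0,0,0,0,0,0]]]'
python3 -m crank '[[[0,0,0,-0.2,0,0,0],[0,0,0,-0.25,0,0,0],[0,0,0,-0.25,0,0,0],[0,0,0,-0.25,0,0,0],[0,0,0,-0.25,0,0,0],[0,0,0,-0.25,0,0,0],[0,0,0,-0.25,0,0,0],[0,0,0,-0.12,0,0,0],[0,0,0,-0.04,0,0,0],[0,0,0,0,0,0,0]]]'
```

```text
time_s: 17.6
tcp_pos: [0.4856, 0.3607, 0.0956]
ee_rot: [2.346, 2.086, -0.004]
contact_force: [-6.0, -11.1, 11.6]
finger_gap: 0.0239
grip_force: 30.0
time_s: 18.6
tcp_pos: [0.4767, 0.2899, 0.0957]
ee_rot: [-2.347, -2.087, -0.004]
contact_force: [-4.9, 4.1, 8.4]
finger_gap: 0.0238
grip_force: 30.0
```

```bash

python3 -m crank '[[[0,0,0,-0.04,0,0,0],[0,0,0,0,0,0,1],[0,0,0,0,0,0,1],[0,0,0,0,0,-0.6,1],[0,0,0,0,0,-0.9,1],[0,0,0,-0.83,0,-0.2,1],[0,0,0,-1,0,0,1],[0,0,0,-1,0,0,1],[0,0,0,-1,0,0,1],[0,0,0,-1,0,0,1],[0,0,0,-1,0,0,1],[0,0,0,0,0,0,1]]]'
python3 - <<'E'
from prof import *
go(.4473,.0565,.074,MA)
p=vision.get_image('wrist');g=p['frame'].astype(int).sum(2)
print(g[220,236:272:2].tolist());print(g[220,350:380:2].tolist());print('rows',g[250:290:2,300].tolist());print(proj(p,[[*sense()['tcp_pos'][:2],.06]]))
E
```

```text
time_s: 19.8
tcp_pos: [0.4491, 0.0517, 0.1622]
ee_rot: [2.352, 2.081, -0.001]
contact_force: [0.5, 0.7, -0.8]
finger_gap: 0.0882
grip_force: 0.0
t 19.8 tcp [0.4491 0.0517 0.1622] turn [ 0.0008  0.0015 -0.005 ] then shift [ 0.115 -0.059  2.204] | shift now [ 0.118 -0.061  2.204] F [ 0.5  0.7 -0.8] gap 0.0882
[480, 482, 485, 483, 484, 486, 485, 482, 470, 313, 351, 349, 349, 348, 350, 349, 345, 266]
[345, 336, 339, 340, 345, 339, 301, 340, 369, 352, 348, 349, 348, 354, 352]
rows [465, 459, 462, 460, 463, 461, 464, 458, 462, 433, 365, 355, 358, 353, 359, 359, 348, 348, 349, 365]
[[311.8319746  240.96608395]]
```

```bash

python3 -m crank '[[[0,0,0,0.12,-0.06,0.6,1],[0,0,0,0,0,0.7,1],[0,0,0,0,0,0.6,1],[0,0,0,0,0,0.29,1],[0,0,0,0,0,0,1],[0,0,0,0,0,0,0],[0,0,0,0,0,0,0],[0,0,0,0,0,0,0],[0,0,0,0,0,0,0]]]'
python3 -m crank '[[[0,0,0,-0.25,0,0,0],[0,0,0,-0.4,0,0,0],[0,0,0,-0.4,0,0,0],[0,0,0,-0.4,0,0,0],[0,0,0,-0.4,0,0,0],[0,0,0,-0.5,0,0,0],[0,0,0,-0.5,0,0,0],[0,0,0,-0.4,0,-0.3,0],[0,0,0,-0.3,0,-0.6,0],[0,0,0,-0.2,0,-0.6,0]]]'
python3 -m crank '[[[0,0,0.14,0,0,0,0],[0,0,0.14,0,0,0,0],[0,0,0.14,0,0,0,0],[0,0,0.14,0,0,0,0],[0,0,0.14,0,0,0,0],[0,0,0.14,0,0,0,0],[0,0,0.14,0,0,0,0],[0,0,0.14,0,0,0,0],[0,0,0.14,0,0,0,0],[0,0,0,0,0,0,0]]]'
python3 - <<'E'
from prof import *
go(*(OF+np.array([.4397,-.2284])-OV),.065,A)
E
```

```text
time_s: 20.75
tcp_pos: [0.448, 0.0605, 0.0752]
ee_rot: [2.347, 2.087, 0.002]
contact_force: [0.1, -0.2, 2.6]
finger_gap: 0.0596
grip_force: 30.0
time_s: 21.75
tcp_pos: [0.4289, -0.0895, 0.1347]
ee_rot: [-2.348, -2.086, 0.001]
contact_force: [0.8, -0.6, -0.3]
finger_gap: 0.0594
grip_force: 30.0
time_s: 22.75
tcp_pos: [0.4295, -0.0888, 0.1343]
ee_rot: [3.127, 0.302, -0.0]
contact_force: [-0.2, -0.8, -1.4]
finger_gap: 0.0598
grip_force: 30.0
t 22.75 tcp [ 0.4295 -0.0888  0.1343] turn [ 0.0001  0.0002 -0.0032] then shift [-0.428  0.841  1.734] | shift now [-0.425  0.842  1.734] F [-0.2 -0.8 -1.4] gap 0.0598
```

```bash

python3 -m crank '[[[0,0,0,-0.1,0.24,0.2,0],[0,0,0,-0.1,0.3,0.5,0],[0,0,0,-0.1,0.3,0.5,0],[0,0,0,-0.05,0,0.4,0],[0,0,0,0,0,0.2,0],[0,0,0,0,0,0,0]]]'
cat >> prof.py <<'E'
def rep(p,O,z,bx,avg,front=False):
    ys=np.arange(-.044,.045,.004);print(dict(zip((ys*1000).round().astype(int).tolist(),prof(p,O,z,bx,ys,avg))))
    for y in (-.022,0,.022):
        print([int(cv2.getRectSubPix(p['frame'].astype(np.float32).mean(2),(1,1),tuple(map(float,proj(p,[[*(O+x*EX+y*EY),z]])[0])))[0,0]) for x in np.arange(.066,.09,.002)])
E
python3 - <<'E'
from prof import *
p=vision.get_image('top');rep(p,OF,sense()['tcp_pos'][2]-.0152,.04,.02)
a=p['frame'][220:340,340:500,::-1]; cv2.imwrite('pics/t5.png',cv2.resize(a,None,fx=5,fy=5,interpolation=cv2.INTER_CUBIC))
go(.44,-.12,.0555,A)
E
```

```text
time_s: 23.35
tcp_pos: [0.4214, -0.1239, 0.061]
ee_rot: [-3.125, -0.306, 0.004]
contact_force: [0.5, 0.7, -0.5]
finger_gap: 0.0592
grip_force: 30.0
{-44: 48, -40: 48, -36: 48, -32: 57, -28: 91, -24: 108, -20: 94, -16: 67, -12: 71, -8: 83, -4: 88, 0: 98, 4: 119, 8: 123, 12: 123, 16: 123, 20: 131, 24: 152, 28: 151, 32: 100, 36: 44, 40: 36, 44: 37}
[157, 156, 148, 129, 109, 91, 71, 50, 36, 34, 35, 39]
[157, 157, 149, 129, 94, 57, 38, 34, 34, 33, 34, 35]
[158, 157, 150, 134, 111, 89, 70, 48, 38, 34, 36, 37]
t 23.4 tcp [ 0.4221 -0.1241  0.0619] turn [-0.0009  0.001  -0.0006] then shift [ 0.46  -0.014  0.16 ] | shift now [ 0.46  -0.014  0.159] F [ 0.2  0.3 -0.6] gap 0.0595
```

View pics/t5.png

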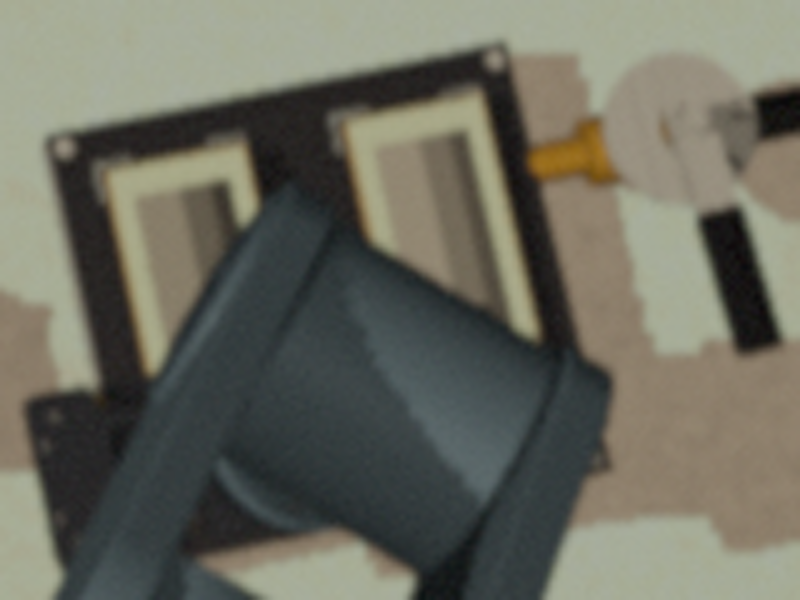

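```bash
python3 - <<'E'
from prof import *
p=vision.get_image('top');rep(p,OF,sense()['tcp_pos'][2]-.0152,.06,.008);rep(p,OV,.04,.06,.008)
E
```

```text
{-44: 30, -40: 27, -36: 26, -32: 59, -28: 136, -24: 154, -20: 132, -16: 108, -12: 114, -8: 121, -4: 122, 0: 127, 4: 136, 8: 138, 12: 138, 16: 138, 20: 143, 24: 155, 28: 148, 32: 97, 36: 59, 40: 37, 44: 36}
[158, 157, 153, 138, 119, 98, 73, 50, 37, 33, 35, 38]
[157, 157, 153, 136, 105, 70, 44, 34, 34, 36, 35, 38]
[157, 157, 153, 141, 121, 97, 73, 49, 35, 31, 36, 36]
{-44: 54, -40: 27, -36: 24, -32: 70, -28: 141, -24: 153, -20: 130, -16: 114, -12: 121, -8: 127, -4: 127, 0: 133, 4: 141, 8: 143, 12: 142, 16: 143, 20: 148, 24: 156, 28: 144, 32: 92, 36: 59, 40: 38, 44: 35}
[156, 156, 155, 144, 121, 100, 80, 60, 43, 35, 35, 35]
[157, 158, 155, 145, 117, 80, 49, 36, 31, 32, 35, 34]
[157, 156, 155, 146, 125, 103, 81, 60, 43, 35, 34, 35]
```

```bash

python3 -m crank '[[[0,0,0,0.01,0,0.06,0],[0,0,0,0,0,0.04,0],[0,0,0,0,0,0.03,0],[0,0,0,0,0,0.01,0],[0,0,0,0,0,0,0]]]'
```

```text
time_s: 23.95
tcp_pos: [0.4229, -0.124, 0.0568]
ee_rot: [3.127, 0.304, 0.0]
contact_force: [-0.5, 1.0, -2.2]
finger_gap: 0.0594
grip_force: 30.0
```

```bash

python3 -m crank '[[[0,0,0,0,0,0.02,0],[0,0,0,0,0,0.02,0],[0,0,0,0,0,0,0]]]'
```

```text
time_s: 24.25
tcp_pos: [0.423, -0.1241, 0.0552]
ee_rot: [3.127, 0.304, 0.0]
contact_force: [0.0, -0.0, 1.0]
finger_gap: 0.0597
grip_force: 30.0
```

```bash

python3 -m crank '[[[0,0,0,0,0,0.015,0],[0,0,0,0,0,0,0]]]'
python3 -m crank '[[[0,0,0,0,0,0,0.85],[0,0,0,0,0,0,0.85],[0,0,0,0,0,0,0.85],[0,0,0,0,0,-0.3,0.85],[0,0,0,0,0,-0.7,0.85],[0,0,0,0,0,-1,0.6],[0,0,0,0,0,-0.8,0.6]]]'
python3 - <<'E'
from prof import *
p=vision.get_image('top');rep(p,OF,.04,.06,.008)
w=vision.get_image('wrist');save(w,'w6.png')
go(.486,-.33,.16,A)
for c in ((680-300,0),):pass
E
```

```text
time_s: 24.45
tcp_pos: [0.423, -0.1241, 0.0552]
ee_rot: [3.127, 0.304, -0.0]
contact_force: [-3.8, 2.0, 9.8]
finger_gap: 0.0596
grip_force: 30.0
time_s: 25.15
tcp_pos: [0.423, -0.1241, 0.169]
ee_rot: [3.126, 0.304, 0.001]
contact_force: [0.8, 0.1, -0.6]
finger_gap: 0.061
grip_force: 0.0
{-44: 35, -40: 27, -36: 26, -32: 71, -28: 141, -24: 152, -20: 125, -16: 103, -12: 109, -8: 117, -4: 118, 0: 123, 4: 133, 8: 135, 12: 134, 16: 135, 20: 143, 24: 155, 28: 143, 32: 90, 36: 51, 40: 35, 44: 35}
[156, 156, 154, 145, 128, 108, 86, 60, 40, 35, 34, 36]
[155, 156, 155, 146, 125, 88, 51, 35, 34, 35, 36, 37]
[157, 156, 154, 149, 135, 112, 86, 60, 42, 38, 35, 34]
t 25.25 tcp [ 0.4257 -0.1256  0.1718] turn [ 0.0065 -0.0071 -0.0014] then shift [0.487 5.305 0.294] | shift now [0.492 5.303 0.333] F [ 0.8 -0.8  0.4] gap 0.0539
```

```bash

python3 -m crank '[[[0,0,0,0.1,0.7,0,0.6],[0,0,0,0.1,0.9,0,0.6],[0,0,0,0.1,0.9,0,0.6],[0,0,0,0.1,0.9,0,0.6],[0,0,0,0.1,0.9,0,0.6],[0,0,0,0,0.9,0,0.6],[0,0,0,0,0,0,0.6]]]'
python3 - <<'E'
from prof import *
p=vision.get_image('top')
C=lambda c,z:back(p,(340+c[0]/5-.4,220+c[1]/5-.4),z)[:2]
a,b=C((722,211),.076),C((758,347),.076);print('sleeve ends',a,b,np.linalg.norm(a-b),np.degrees(np.arctan2(*(a-b)[::-1])),'mid',(a+b)/2)
w=vision.get_image('wrist');save(w,'w7.png');s=sense();print(s['tcp_pos'],proj(w,[[*s['tcp_pos'][:2],.076]]))
E
```

```text
time_s: 25.95
tcp_pos: [0.4827, -0.3281, 0.1661]
ee_rot: [3.126, 0.299, 0.0]
contact_force: [-0.0, 1.2, 1.0]
finger_gap: 0.0527
grip_force: 0.0
sleeve ends [ 0.51499771 -0.32473804] [ 0.45834923 -0.33645505] 0.05784754617811427 11.686107015979747 mid [ 0.48667347 -0.33059654]
[ 0.48190773 -0.32421641  0.16551571] [[310.7966901  251.37599949]]
```

View pics/w7.png

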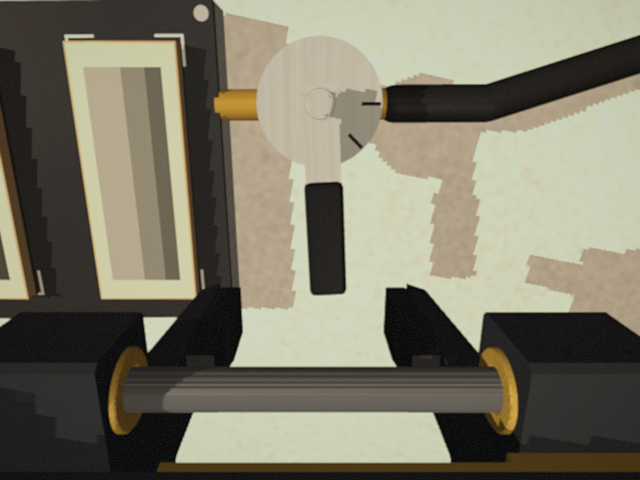

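```bash
python3 - <<'E'
from h import *
w=vision.get_image('wrist');f=lambda u,v,z:back(w,(u-1.5,v),z)[:2]
m=f(326,238.5,.076);a=f(324,183.5,.076);b=f(328.5,293.5,.076)
print('sleeve',m,np.linalg.norm(a-b),'ang',np.degrees(np.arctan2(*(a-b)[::-1])))
for z in(.07,.078,.085):
    c=f(319.5,103,z);d=c-m;print(z,c,np.linalg.norm(d),np.degrees(np.arctan2(*d[::-1])))
d=f(384,105,.05)-f(218,105,.05);print('pipe dir',np.degrees(np.arctan2(*d[::-1]))+90)
go(*m,.073,np.radians(13))
E
```

```text
sleeve [ 0.4899626  -0.32823954] 0.059988330810911844 ang 13.703889715000933
0.07 [ 0.55555829 -0.31185799] 0.06761027842424419 14.021959586956756
0.078 [ 0.55548335 -0.31178196] 0.06755606080565198 14.099919875607817
0.085 [ 0.55541779 -0.31171544] 0.06750872314329313 14.168237741418418
pipe dir 11.015608694106646
t 26.1 tcp [ 0.4819 -0.3234  0.1656] turn [-0.0021  0.001  -0.0334] then shift [0.17  0.164 2.315] | shift now [0.177 0.163 2.314] F [-0.8  0.2 -0.6] gap 0.0529
```

```bash

python3 -m crank '[[[0,0,-0.05,0.18,0.16,0.3,0.6],[0,0,0,0,0,0.6,0.6],[0,0,0,0,0,0.6,0.6],[0,0,0,0,0,0.5,0.6],[0,0,0,0,0,0.19,0.6],[0,0,0,0,0,0,0.6]]]'
python3 -m crank '[[[0,0,0,0,0,0,0],[0,0,0,0,0,0,0],[0,0,0,0,0,0,0],[0,0,0,0,0,0,0]]]'
python3 -c "
from h import *
go(.48996,-.32824,.078,np.radians(14))"
```

```text
time_s: 26.7
tcp_pos: [0.4902, -0.3274, 0.0778]
ee_rot: [-3.116, -0.383, 0.003]
contact_force: [0.3, -0.4, 0.1]
finger_gap: 0.0529
grip_force: 0.0
time_s: 27.1
tcp_pos: [0.4912, -0.3295, 0.0797]
ee_rot: [3.117, 0.382, 0.001]
contact_force: [0.3, 0.1, -0.1]
finger_gap: 0.0231
grip_force: 0.0
t 27.1 tcp [ 0.4912 -0.3295  0.0797] turn [ 0.0011 -0.0007 -0.0005] then shift [-0.023 -0.038  0.043] | shift now [-0.023 -0.038  0.043] F [ 0.3  0.1 -0.1] gap 0.0231
```

Still closing; start the arc with one waiting row.

```bash

python3 -m crank '[[[0,0,0,0,0,0,0],[0,0,0,0,0,0,0],[0,0,-0.092,0.007,0.155,0,0],[0,0,-0.092,0.007,0.155,0,0],[0,0,-0.092,0.007,0.155,0,0],[0,0,-0.092,0.007,0.155,0,0]]]'
```

```text
time_s: 27.7
tcp_pos: [0.5011, -0.3524, 0.0797]
ee_rot: [2.994, 0.951, -0.0]
contact_force: [-2.1, -0.0, 4.9]
finger_gap: 0.0198
grip_force: 30.0
```

```bash

python3 -m crank '[[[0,0,-0.092,0.007,0.155,0,0],[0,0,-0.092,0.007,0.155,0,0],[0,0,-0.092,0.007,0.155,0,0],[0,0,-0.091,0.007,0.155,0,0],[0,0,0,0,0,0,0]]]'
python3 -c "
from h import *
s=sense();S=np.array([.5556,-.3119]);d=S-s['tcp_pos'][:2];print(np.degrees(np.arctan2(*d[::-1])),np.linalg.norm(d));go(*(S-.0676*np.array([np.cos(np.radians(56.15)),np.sin(np.radians(56.15))])),.08,np.radians(56.15))"
```

```text
time_s: 28.2
tcp_pos: [0.5189, -0.3699, 0.0797]
ee_rot: [2.77, 1.479, -0.001]
contact_force: [-3.6, -1.1, 6.6]
finger_gap: 0.0198
grip_force: 30.0
57.6919280788458 0.06867397359496243
t 28.2 tcp [ 0.5189 -0.3699  0.0797] turn [0.0008 0.0011 0.0008] then shift [ 0.026 -0.046 -0.009] | shift now [ 0.026 -0.046 -0.009] F [-3.6 -1.1  6.6] gap 0.0198
```

```bash

python3 -m crank '[[[0,0,0,0,0,0,0.6],[0,0,0,0,0,0,0.6],[0,0,0,0,0,0,0.6],[0,0,0,0,0,-0.6,0.6],[0,0,0,0,0,-0.8,0.6],[0,0,0,0,0,-0.8,0.6],[0,0,0,0,0,0,0.6]]]'
python3 - <<'E'
from h import *
w=vision.get_image('wrist');save(w,'w8.png');print(sense()['tcp_pos'])
E
```

```text
time_s: 28.9
tcp_pos: [0.5209, -0.3708, 0.1722]
ee_rot: [2.766, 1.473, 0.004]
contact_force: [-0.6, -0.6, 0.8]
finger_gap: 0.0529
grip_force: 0.0
[ 0.51990653 -0.36989792  0.16962508]
```

View pics/w8.png

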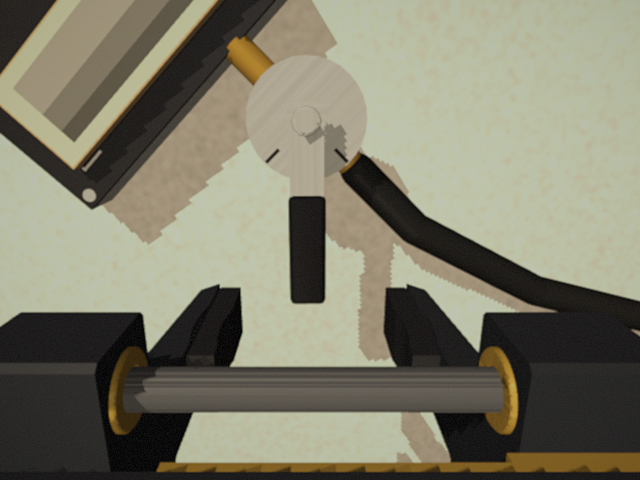

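```bash

python3 -m crank '[[[0,0,-0.12,0,0,0,0.6],[0,0,-0.12,0,0,0,0.6],[0,0,-0.12,0,0,0,0.6],[0,0,-0.114,0,0,0,0.6],[0,0,0,0.9,-0.18,0,0.6],[0,0,0,1,-0.18,0,0.6],[0,0,0,1,-0.18,0,0.6],[0,0,0,1,-0.18,0,0.6],[0,0,0,1,-0.18,0,0.6],[0,0,0,1,-0.18,0,0.6],[0,0,0,1,-0.18,0,0.6],[0,0,0,1,-0.18,0,0.6]]]'
python3 -m crank '[[[0,0,0,1,-0.18,0,0.6],[0,0,0,1,-0.18,0,0.6],[0,0,0,1,-0.18,0,0.6],[0,0,0,1,-0.18,0,0.6],[0,0,0,1,-0.18,0,0.6],[0,0,0,1,-0.18,0,0.6],[0,0,0,1,-0.18,0,0.6],[0,0,0,0.9,-0.18,0,0.6],[0,0,0,0,0,0,0.6]]]'
python3 -c "
from h import *
go(.4767,.2904,.095,MA)"
```

```text
time_s: 30.15
tcp_pos: [0.4973, -0.0463, 0.1654]
ee_rot: [-2.347, -2.084, 0.002]
contact_force: [-0.3, -0.0, 0.4]
finger_gap: 0.0534
grip_force: 0.0
time_s: 31.05
tcp_pos: [0.4768, 0.2756, 0.1653]
ee_rot: [-2.343, -2.09, 0.002]
contact_force: [-0.1, -0.1, 0.4]
finger_gap: 0.0532
grip_force: 0.0
t 31.05 tcp [0.4768 0.2756 0.1653] turn [-0.0025 -0.0002  0.0031] then shift [ 0.367 -0.046  1.758] | shift now [ 0.367 -0.041  1.758] F [-0.1 -0.1  0.4] gap 0.0532
```

```bash

python3 -m crank '[[[0,0,0,0.37,-0.04,0.4,0.6],[0,0,0,0,0,0.7,0.6],[0,0,0,0,0,0.65,0.6],[0,0,0,0,0,0,0],[0,0,0,0,0,0,0],[0,0,0,0,0,0,0],[0,0,0,0,0,0,0],[0,0,0,0,0,0,0]]]'
python3 -m crank '[[[0,0,0,0.2,0,0,0],[0,0,0,0.25,0,0,0],[0,0,0,0.25,0,0,0],[0,0,0,0.25,0,0,0],[0,0,0,0.25,0,0,0],[0,0,0,0.25,0,0,0],[0,0,0,0.25,0,0,0],[0,0,0,0.12,0,0,0],[0,0,0,0,0,0,0]]]'
python3 -m crank '[[[0,0,0,0.03,0,0,0],[0,0,0,0,0,0,0]]]'
```

```text
time_s: 31.85
tcp_pos: [0.4765, 0.2874, 0.0978]
ee_rot: [-2.346, -2.084, 0.006]
contact_force: [-10.5, 0.5, 7.0]
finger_gap: 0.0238
grip_force: 30.0
time_s: 32.75
tcp_pos: [0.4855, 0.3588, 0.0978]
ee_rot: [-2.347, -2.087, 0.008]
contact_force: [-9.8, -5.1, 6.3]
finger_gap: 0.0238
grip_force: 30.0
time_s: 32.95
tcp_pos: [0.4855, 0.3589, 0.0978]
ee_rot: [-2.348, -2.087, 0.01]
contact_force: [-9.3, -9.1, 7.4]
finger_gap: 0.0236
grip_force: 30.0
```

```bash

python3 -m crank '[[[0,0,0,0.03,0,0,0],[0,0,0,0,0,0,0],[0,0,0,0,0,0,0.6],[0,0,0,0,0,0,0.6],[0,0,0,0,0,0,0.6],[0,0,0,0,0,-0.6,0.6],[0,0,0,0,0,-0.9,0.6],[0,0,0,0,0,-0.9,0.6],[0,0,0,0,0,-0.9,0.6]]]'
python3 - <<'E'
from prof import *
w=vision.get_image('wrist');p=vision.get_image('top');q=vision.get_image('side')
f=lambda im,y0,y1,x0,x1,k:cv2.resize(im['frame'][y0:y1,x0:x1,::-1],None,fx=k,fy=k,interpolation=cv2.INTER_CUBIC)
a=f(p,160,340,100,500,1);b=f(q,180,330,190,390,2)
c=cv2.resize(w['frame'][:,:,::-1],(400,300))
out=np.zeros((600,800,3),np.uint8);out[:180,:400]=a;out[300:600,:400]=b;out[:300,400:]=c;out[300:600,400:]=cv2.resize(q['frame'][270:420,240:440,::-1],(400,300),interpolation=cv2.INTER_CUBIC)
cv2.imwrite('pics/fin.png',out);print(sense()['tcp_pos'])
E
```

```text
time_s: 33.85
tcp_pos: [0.4878, 0.362, 0.2307]
ee_rot: [2.348, 2.087, 0.001]
contact_force: [0.6, -0.2, 0.1]
finger_gap: 0.0527
grip_force: 0.0
[0.48958639 0.36285857 0.23280426]
```

View pics/fin.png

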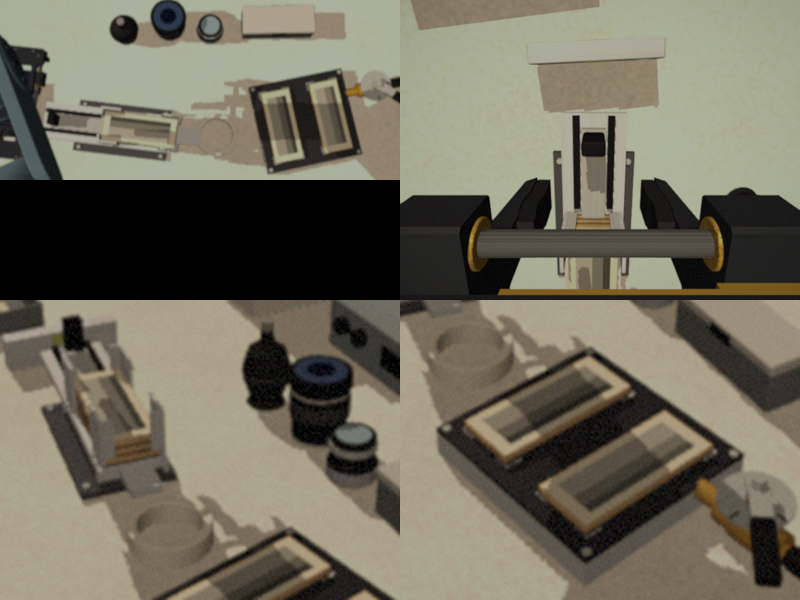

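The final views show both prints inside their outlines. The slide is fully back, the remaining three prints lie flat on the floor, and the lever sits midway between the shut and open marks. The bystanders have not moved.

```bash
python3 -c "
from station import job
print(job.hand_in())"
```

```text
the job is handed in; nothing more can be done
None
```

I handed the job in at about 34 s: both prints lie picture up in their outlines (the lowest beside the valve), the valve is at about 45°, and the slide is fully back with the other three prints flat; the judge returned no verdict.

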